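# Free the soap pack from the gluing press

## Task

The soap pack has finished gluing: turn the black outer ring on the press's sloping green front until the lipped jaw stands clear of the pack. Nobody remembers whether this ring has a right- or a left-hand thread, so try it gently and go the way that gives, and leave the small metal dial in its middle as it is set. Then take the pack out, stand it upright in the middle of the blue pad without dropping it, leave the jaw open, and do not push the other things about.

Things in the scene. Friction and masses are not known exactly. Their poses are not given: they have to be found in the camera images.
- press: Gluing press fixed to the table: dark base plate 150 (x) x 290 (y) x 12 mm, origin on the table under its centre, z up. At its +y end a green console (y = 20 to 131 mm, 112 mm high at the back) whose front slopes: its outward normal leans 28 degrees from vertical toward the press's -x. At the -y end a fixed aluminium jaw, 62 mm high; the pack stands on the plate between.
- ring_grip (a point): Centre of the black ribbed outer ring, half-way up it; a fixed point at (-17, 75, 105) mm in the press frame. z axis: the ring's turning axis, out of the slope (28 degrees from vertical, toward the press's -x); y axis: the press's y. Ring 56 mm across (58 over its ribs), 24 mm high, 14 to 38 mm above the slope on a 44 mm neck; grasp it across its diameter.
- ring_foot (a point): Where the ring's axis meets the slope. The locked ring turns 1.3 rad one way only, clockwise or counter-clockwise, changing from start to start and not visible; the other way it is stopped within 0.05 rad. The free way takes about 0.1 N m (a grip of 20 to 40 N holds it), and it stays where left. Jaw travel: 1 mm at 0.25 rad, 6 mm at 0.6, 13 mm at 0.9, 20 mm at 1.15, 25 mm at 1.3.
- dial_mark (a point): Edge of the top of the small aluminium inner dial with a red line: 27 mm diameter, concentric with the ring, standing 16 mm above it (38 to 54 mm above the slope). The point lies 12 mm from the axis at the red line. The dial turns very easily and separately from the ring, and must not be turned (this point must stay within 3 mm).
- jaw (a joint): Travel in m of the aluminium moving jaw toward the console: 0 closed (start), 0.025 fully open. It is driven only by the ring. Its lip, 83 to 93 mm above the table, overhangs the pack's top by 11 mm when closed, so the pack cannot be lifted until the jaw has travelled about 13 mm.
- pack_mid (a point): Centre of the cream wrapped soap pack that stands on edge in the press: 81 mm long (its x, along the press's y at the start), 27 mm thick (its y), 68 mm high (its z, up), about 0.13 kg, on the 12 mm plate; its two large faces are free to grasp, its ends are between the jaws.
- pack: The same soap pack; origin at the centre of its underside.
- pad_mid (a point): Middle of the top of the blue tally pad that lies fixed on the table: 146 (x) x 103 (y) mm, its bearing surface 11 mm above the table.
- glue: Standing glue stick, 27 mm diameter, 97 mm high; origin under its centre. Bystander.
- tape: Roll of packing tape lying flat, 108 mm diameter, 48 mm high; origin under its centre. Bystander.
- bowl: Steel bowl of soap trimmings, 121 mm diameter, 37 mm high; origin under its centre. Bystander.
Not all that is in view belongs to the job. What is shaped like the pack but turquoise is not meant. There is more than one size of the part that bears pad_mid; the job needs the larger.

How it is judged (in metres and radians):
On the way, in this order (a step that is already met when the one before it is completed fails the run):
1. the ring has drawn the jaw clear while the pack still stands in the press (value of joint jaw above 0.013 m and distance of pack_mid from where it was at the start of the episode below 0.02 m), for 0.2 s.
2. the pack is lifted out of the press (height (world z) of pack_mid above 0.095 m and value of joint jaw above 0.012 m), for 0.1 s.
At the end, for the whole second after the job is handed in: The soap pack stands upright (within 0.1 rad) and at rest on the blue pad, its centre within 35 mm of the pad's middle; the jaw is still open by more than 12 mm (horizontal distance between pack_mid and pad_mid below 0.035 m and height (world z) of pack_mid between 0.04 and 0.05 m and angle between pack's own z axis and vertical below 0.1 rad and linear speed of pack below 0.02 m/s and value of joint jaw above 0.012 m); the robot touches nothing.
It fails at once if the inner dial is turned (its mark moves more than 3 mm) (distance of dial_mark from where it was at the start of the episode above 0.003 m).
It fails at once if the pack is let go in the air (height (world z) of pack_mid above 0.085 m and contact force between the fingers and pack below 0.02 N).
It fails at once if the glue stick, tape roll or bowl is pushed more than 30 mm (distance of any of glue, tape, bowl from where it was at the start of the episode above 0.03 m).
It also fails if it takes over 54 s, if anything falls off the work surface, if the arm or the gripper's body presses on something with over 40 N, if the wrist force passes 120 N, or if a joint passes its speed limit or range.

## Robot

A 6-joint arm with a two-finger parallel gripper is mounted at the origin on a cart in front of the work surface, level with it; the furniture and walls round the work are solid. World frame = base frame: x ahead of the robot, y to its left, z up, the work surface at z = 0. Lengths are in m, angles in degrees, forces in N, time in s.
With the tool pointing down it reaches from about 0.325 to 0.9 m from the base axis. Payload 6.1 kg.
Tool frame: the origin (TCP) lies on the centre line of the jaws, within the pads' length; the fingertips stand 8 mm ahead of it and the grasp point (between the pads) lies 11 mm behind it (manip.tip_reach is the distance from the TCP to the fingertips, in m); z points along the fingers, y is the line along which they close (so a half turn about z gives the same grasp; the last joint's range is limited). The gripper opens to 87 mm and grips with 3 to 60 N. Pads are 19 mm wide; open, the fingers measure 117 mm over their backs; the gripper's body (75 mm by 190 mm) begins 51 mm behind the grasp point.
Start: joints at [-74.032, 12.628, 87.462, -0, 79.91, -7.225], TCP at [0.246, -0.574, 0.231] pointing down, gripper open.
Joint ranges: [-170.65, 170.65], [-52.31, 119.04], [5.05, 147.46], [-71.25, 251.25], [11.57, 151.72], [-153.62, 153.62]. Speed limits (degrees/s): [147.25, 147.25, 172.46, 180, 180, 180].

## Interface

Orientations are given as a 3x3 rotation matrix whose columns are the frame's x, y, z axes.
In Python, from plant import manip, grab_frame, camera_params gives the robot as it stands.
- The arm moves only by the tool jog_arm, never from a script. Its argument "plan" is a list of rows, each a list of 3 entries, a list of its own where there are three numbers: the shift along the tool's x, y, z in m, then the turn, a rotation vector about the tool's x, y, z in degrees, then the opening, from 0 (shut) to 1 (fully open). In form: [[[dx, dy, dz], [wx, wy, wz], grip], ...]. A call has 1 to 20 rows; each row shifts and turns the commanded pose from where the row before left it, along the tool's axes as they then stand; what a row does not reach is not made up. A row lasts 1/12 s, in which the tool goes at most 41.7 mm and 7.16 degrees, less where a joint would pass 70% of its speed; a pose out of reach is approached as far as the arm can. A call with a gripper value outside its range is refused whole. The fingers move at their own pace and stop on an object; "grip_force" is the grip in N (left out, the last holds). Time passes only in rows, so rows that do not move let the fingers close. It gives the time, the measured TCP pose, the force, the opening and the grip force at its end, in the units of the state.
- manip.sense(): the state, without advancing time (a new reading comes with each control period).
- grab_frame(name): name is "side" or "top" or "wrist"; returns the picture (384x512x3 uint8, blue, green, red); there is no depth.
- camera_params(name): a dict with "fx", "fy", "cx", "cy" (pixels), "cam_to_world" (4x4, takes a point from camera to world coordinates). Camera axes: x right, y down, z forward; pixel columns grow to the right and rows downward; lengths in m; the calibration is good to about 2 mm. A picture is of the moment at which its call begins: read the wrist's pose just before it. camera_params takes no time and is no camera call; for the wrist camera it gives the pose at the moment of the call.
- manip.job_done(): hands the job in; it is judged then, once.
The state is a dict: "clock": time; "joint_pos": joint angles; "joint_velocities": joint speeds; "joint_efforts": joint torques, N m; "tool_pos": TCP position; "orientation": TCP orientation; "wrist_force": force on the tool from outside, world axes, zero at the start; "wrist_torque": the same for the moment, N m; "width": finger opening in m; "gripper_force": force on a finger pad.
Only numpy, scipy, OpenCV 4.12 (cv2) and the standard library are available. Lean on these libraries where they do the work, as an engineer would, in place of code of your own. Each camera call takes 0.05 s, during which the arm holds its last target. There are 200 camera calls.

## Working session

There is one attempt and no reset: what is moved stays moved. The work goes in short steps, Python scripts to look and compute and a tool call to move; the robot and the scene stay as the last step left them, time stands still between calls to the robot, and variables do not carry over. Pictures are saved under pics/ and viewed, at most 10 in all, crops included, and the job is handed in when it is done.

Besides the shell and the picture viewer there is one more tool, called by a JSON object that holds its "fn" and its "kwargs", one argument or row to a line. jog_arm: Moves the arm, as the interface text tells. Its arguments: {"type":"object","properties":{"plan":{"type":"array","items":{"type":"array"}},"grip_force":{"type":"number"}},"required":["plan"]}

```bash
mkdir -p pics
python3 - <<'E'
from plant import manip, grab_frame, camera_params
import cv2,numpy as np
np.set_printoptions(precision=4,suppress=True)
a=grab_frame("top");b=grab_frame("side")
cv2.imwrite("pics/top.png",a);cv2.imwrite("pics/side.png",b)
for n in("top","side"):print(camera_params(n))
print(manip.sense(), manip.tip_reach)
E
```

```text
{'fx': 464.5718792947363, 'fy': 464.5718792947363, 'cx': 257.0920231789464, 'cy': 196.45881325887927, 'cam_to_world': array([[ 0.0225, -0.9967,  0.0775,  0.4778],
       [-0.9997, -0.0216,  0.0126,  0.0711],
       [-0.0109, -0.0778, -0.9969,  1.4053],
       [ 0.    ,  0.    ,  0.    ,  1.    ]])}
{'fx': 429.52924839734663, 'fy': 429.52924839734663, 'cx': 258.37439355702327, 'cy': 186.94717583194364, 'cam_to_world': array([[ 0.9994,  0.0239, -0.0235,  0.6011],
       [ 0.0334, -0.6693,  0.7422, -0.83  ],
       [ 0.002 , -0.7426, -0.6698,  0.9505],
       [ 0.    ,  0.    ,  0.    ,  1.    ]])}
{'clock': 0.1, 'joint_pos': array([-74.0318,  12.6727,  87.5181,  -0.0004,  79.9121,  -7.2265]), 'joint_velocities': array([ 0.0345, -0.1017, -0.241 ,  0.0133,  0.0371,  0.0997]), 'joint_efforts': array([  0.0005, -49.5941, -38.852 ,   0.0702,   0.0515,  -0.0001]), 'tool_pos': array([ 0.246 , -0.574 ,  0.2295]), 'orientation': array([[ 0.9192,  0.3939, -0.0005],
       [ 0.3939, -0.9192,  0.0017],
       [ 0.0002, -0.0018, -1.    ]]), 'wrist_force': array([-0.5382,  0.1891, -0.7625]), 'wrist_torque': array([-0.0285,  0.0088, -0.041 ]), 'gripper_force': 0.0, 'width': 0.0873113720974095} 0.008
```

View pics/top.png

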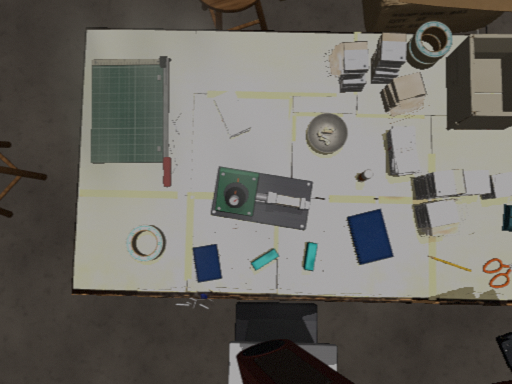

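View pics/side.png

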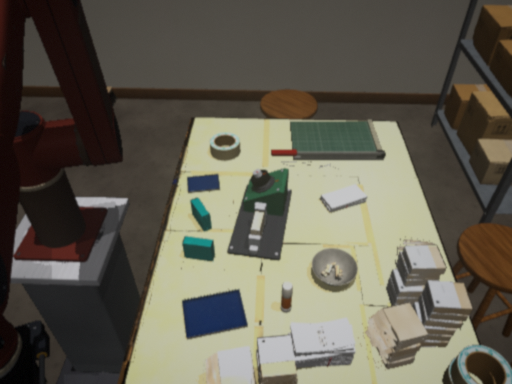

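The top view shows the press with its plate corners at about (219,168), (312,181), (304,230) and (212,216), and the ring at (236,195). The pack is near (285,199) and the large blue pad at (370,236). The side view agrees.

```bash
cat > h.py <<'E'
from plant import manip, grab_frame, camera_params
import cv2,numpy as np
np.set_printoptions(precision=4,suppress=True)
def ray(P,uv):
    M=P["cam_to_world"];d=M[:3,:3]@np.array([(uv[0]-P["cx"])/P["fx"],(uv[1]-P["cy"])/P["fy"],1]);return M[:3,3],d
def onz(P,uv,z):
    o,d=ray(P,uv);return o+d*(z-o[2])/d[2]
def proj(P,p):
    M=P["cam_to_world"];q=M[:3,:3].T@(np.asarray(p)-M[:3,3]);return np.array([P["fx"]*q[0]/q[2]+P["cx"],P["fy"]*q[1]/q[2]+P["cy"]])
E
python3 - <<'E'
from h import *
a=cv2.imread("pics/top.png");b=cv2.imread("pics/side.png")
P=camera_params("top");S=camera_params("side")
for im,C,n in((a,P,"top"),(b,S,"side")):
    h=cv2.cvtColor(im,cv2.COLOR_BGR2HSV)
    blue=cv2.inRange(h,(105,90,30),(125,255,200))
    cs=cv2.findContours(blue,0,2)[0]
    for c in cs:
        if cv2.contourArea(c)>300:
            r=cv2.minAreaRect(c);pts=[onz(C,p,.011) for p in cv2.boxPoints(r)];print(n,"blue",r[0],onz(C,r[0],.011)[:2],[np.linalg.norm(pts[i]-pts[i-1]).round(3) for i in(1,2)],np.array(pts)[:,:2].tolist())
    dark=(im.max(2)<110).astype(np.uint8)*255
    dark=cv2.morphologyEx(dark,2,np.ones((3,3)))
    x0,y0,x1,y1=(200,155,325,240) if n=="top" else (215,150,310,275)
    m=np.zeros_like(dark);m[y0:y1,x0:x1]=dark[y0:y1,x0:x1]
    c=max(cv2.findContours(m,0,2)[0],key=cv2.contourArea)
    r=cv2.minAreaRect(c);bp=cv2.boxPoints(r);print(n,"press",bp.tolist());print(np.array([onz(C,p,.012)[:2] for p in bp]))
A=cv2.resize(a[155:245,200:325],None,fx=5,fy=5,interpolation=2)
B=cv2.resize(b[160:265,220:300],None,fx=5.6,fy=5.6,interpolation=2)[:450]
B=cv2.resize(b[162:262,222:300],(351,450),interpolation=2)
o=np.zeros((450,800,3),np.uint8);o[:,:449]=cv2.resize(A[:, :],(449,323))[0:1].repeat(450,0)*0;o[:323,:449]=cv2.resize(A,(449,323));o[:,449:]=B
cv2.imwrite("pics/crop.png",o)
E
```

```text
top blue (206.73245239257812, 262.805419921875) [0.3847 0.2343] [np.float64(0.07), np.float64(0.1)] [[0.42782345749576955, 0.2780954460159961], [0.4402209781832676, 0.20943810852326172], [0.34173980293696876, 0.19082067734977498], [0.3294191974491169, 0.2590902750560042]]
top blue (369.7059020996094, 236.3235626220703) [ 0.4743 -0.2498] [np.float64(0.103), np.float64(0.144)] [[0.5305973419888692, -0.18250728853534642], [0.5576347820280336, -0.28148191059804106], [0.41839601295088596, -0.3166065943378588], [0.3916607641172305, -0.21840944953624958]]
top press [[210.10296630859375, 214.85647583007812], [217.94696044921875, 165.83151245117188], [312.56475830078125, 180.97036743164062], [304.72076416015625, 229.99533081054688]]
[[ 0.5277  0.2285]
 [ 0.6766  0.2093]
 [ 0.6366 -0.0773]
 [ 0.4888 -0.0559]]
side blue (213.0576934814453, 313.2884826660156) [ 0.4722 -0.2571] [np.float64(0.151), np.float64(0.101)] [[0.38579782626746656, -0.22737309654173465], [0.5315306217977384, -0.1873219865583272], [0.5548997217302877, -0.28543702060363674], [0.4180848781304596, -0.3207155907377143]]
side blue (202.76731872558594, 182.6732635498047) [0.3841 0.2256] [np.float64(0.096), np.float64(0.065)] [[0.3307428592760407, 0.2487041540979844], [0.4250938021400533, 0.26689267324219457], [0.43603874181571733, 0.20308948220969736], [0.34468530940962344, 0.18597598307488372]]
side press [[227.3513641357422, 252.8918914794922], [242.40542602539062, 162.5675811767578], [294.1351318359375, 171.18919372558594], [279.0810852050781, 261.51348876953125]]
[[ 0.491  -0.0674]
 [ 0.5085  0.3346]
 [ 0.6871  0.2943]
 [ 0.635  -0.0924]]
```

View pics/crop.png

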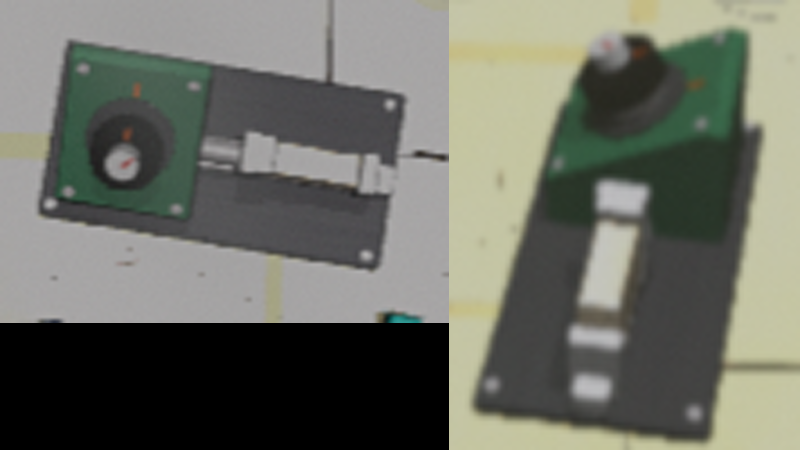

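The crop shows the dial top at about (234.5,199.5) in the top view and (257.3,172.7) in the side view. The pack's cream top runs between the two jaws. Next I check the press frame against the dial and work out the targets.

```bash
cat >> h.py <<'E'
from scipy.spatial.transform import Rotation as Ro
yaw=-7.8; O=np.array([.5824,.0762,0])
Rp=Ro.from_euler('z',yaw,degrees=True).as_matrix()
W=lambda p:O+Rp@(np.asarray(p)/1000)
def delta(T,Rt):
    s=manip.sense();R=s["orientation"];p=s["tool_pos"]
    print("world d",T-p,"tool d",R.T@(T-p),"rotvec deg",np.degrees(Ro.from_matrix(R.T@Rt).as_rotvec()))
E
python3 - <<'E'
from h import *
P=camera_params("top");S=camera_params("side")
d=W((-30.1,75,129.7));print("dial",d,proj(P,d),proj(S,d))
# triangulate dial
o1,d1=ray(P,(234.5,199.5));o2,d2=ray(S,(257.3,172.7))
t=np.linalg.lstsq(np.c_[d1,-d2],o2-o1,rcond=None)[0];print((o1+d1*t[0]+o2+d2*t[1])/2,(o1+d1*t[0]-o2-d2*t[1]))
for n,C,z in(("top",P,.08),("side",S,.08)):
    im=cv2.imread(f"pics/{n}.png")
    x0,y0,x1,y1=(262,185,315,215) if n=="top" else (243,205,270,245)
    # cream: warm, bright
    f=im.astype(int);m=((f[:,:,2]>150)&(f[:,:,2]-f[:,:,0]>12)).astype(np.uint8);k=np.zeros_like(m);k[y0:y1,x0:x1]=m[y0:y1,x0:x1]
    cs=cv2.findContours(k,0,2)[0]
    if cs:
        c=max(cs,key=cv2.contourArea);r=cv2.minAreaRect(c);print(n,cv2.contourArea(c),r)
        q=np.array([onz(C,p,z) for p in cv2.boxPoints(r)]);print(((q-O)@Rp*1000).round(1))
g=W((-17,75,105));print("ring",g)
a=Rp@np.array([-np.sin(np.radians(28)),0,np.cos(np.radians(28))])
print("axis",a)
E
```

```text
dial [0.5628 0.1546 0.1297] [232.5146 201.0885] [255.9977 170.037 ]
[0.5673 0.1496 0.1237] [0.0008 0.0001 0.0001]
top 0.0 ((292.0, 205.0), (0.0, 0.0), 0.0)
[[-11.6 -91.   80. ]
 [-11.6 -91.   80. ]
 [-11.6 -91.   80. ]
 [-11.6 -91.   80. ]]
side 37.0 ((260.4280090332031, 218.84825134277344), (16.093597412109375, 5.863558769226074), 86.42366790771484)
[[  -6.2  -45.2   80. ]
 [  10.   -40.9   80. ]
 [  22.7 -101.7   80. ]
 [   7.1 -105.7   80. ]]
ring [0.5757 0.1528 0.105 ]
axis [-0.4651  0.0637  0.8829]
```

```bash
cat >> h.py <<'E'
from scipy.linalg import logm
def twist(T,Rt,n,p=None,R=None):
    s=manip.sense();R=s["orientation"] if R is None else R;p=s["tool_pos"] if p is None else p
    A=np.eye(4);A[:3,:3]=R;A[:3,3]=p;B=np.eye(4);B[:3,:3]=Rt;B[:3,3]=T
    L=logm(np.linalg.inv(A)@B).real/n
    print("per row",n,L[:3,3],np.degrees([L[2,1],L[0,2],L[1,0]]))
th=np.radians(28);ax=Rp@np.array([-np.sin(th),0,np.cos(th)]);up=Rp@np.array([np.cos(th),0,np.sin(th)])
Rring=np.c_[np.cross(up,-ax),up,-ax]
E
python3 - <<'E'
from h import *
print([x for x in dir(manip) if x[0]!='_'])
g=W((-17,75,105));T=g+ax*(.10-.011);print(T,Rring)
twist(T,Rring,28)
s=manip.sense()
E
```

```text
['MotionError', 'job_done', 'sense', 'tip_reach']
[0.5343 0.1585 0.1836] [[ 0.1357  0.8748  0.4651]
 [ 0.9907 -0.1198 -0.0637]
 [-0.      0.4695 -0.8829]]
per row 28 [ 0.0281 -0.0085  0.0009] [-0.9124  0.5123 -2.0644]
```

Run:
```python
from h import *
s=manip.sense();p=s["tool_pos"];R=s["orientation"]
for i in range(28):
    p=p+R@np.array([.0281,-.0085,.0009]);R=R@Ro.from_rotvec(np.radians([-.912,.512,-2.064])).as_matrix()
    if i%3==0:print(i,p,np.hypot(*p[:2]))
print(p);print(R-Rring)
```

```text
0 [ 0.2685 -0.5551  0.2287] 0.616592780094782
3 [ 0.3317 -0.4938  0.2266] 0.5948653287824962
6 [ 0.388  -0.4261  0.225 ] 0.5763270840947895
9 [ 0.4368 -0.3528  0.2233] 0.5615075514598273
12 [ 0.4775 -0.2747  0.2211] 0.5508987076249146
15 [ 0.5097 -0.1928  0.2178] 0.5449085564664077
18 [ 0.533 -0.108  0.213] 0.5438102744191281
21 [ 0.5473 -0.0214  0.2061] 0.547698215143451
24 [0.5525 0.0661 0.1967] 0.5564624535345118
27 [0.5488 0.1532 0.1845] 0.5697887863347914
[0.5488 0.1532 0.1845]
[[ 0.0002  0.0001 -0.0002]
 [-0.     -0.0002 -0.0001]
 [ 0.     -0.0002 -0.0001]]
```

{"fn": "jog_arm", "kwargs": {
  "plan": [
    [[0.0281,-0.0085,0.0009],[-0.912,0.512,-2.064],1],
    [[0.0281,-0.0085,0.0009],[-0.912,0.512,-2.064],1],
    [[0.0281,-0.0085,0.0009],[-0.912,0.512,-2.064],1],
    [[0.0281,-0.0085,0.0009],[-0.912,0.512,-2.064],1],
    [[0.0281,-0.0085,0.0009],[-0.912,0.512,-2.064],1],
    [[0.0281,-0.0085,0.0009],[-0.912,0.512,-2.064],1],
    [[0.0281,-0.0085,0.0009],[-0.912,0.512,-2.064],1],
    [[0.0281,-0.0085,0.0009],[-0.912,0.512,-2.064],1],
    [[0.0281,-0.0085,0.0009],[-0.912,0.512,-2.064],1],
    [[0.0281,-0.0085,0.0009],[-0.912,0.512,-2.064],1],
    [[0.0281,-0.0085,0.0009],[-0.912,0.512,-2.064],1],
    [[0.0281,-0.0085,0.0009],[-0.912,0.512,-2.064],1],
    [[0.0281,-0.0085,0.0009],[-0.912,0.512,-2.064],1],
    [[0.0281,-0.0085,0.0009],[-0.912,0.512,-2.064],1]
  ],
  "grip_force": 30
}}

```text
clock: 1.27
tool_pos: [0.4896, -0.2469, 0.2204]
orientation: [[0.603, 0.763, 0.231], [0.795, -0.599, -0.097], [0.064, 0.242, -0.968]]
wrist_force: [1.2, -0.2, -0.2]
width: 0.0872
gripper_force: 0.0
```

{"fn": "jog_arm", "kwargs": {
  "plan": [
    [[0.0281,-0.0085,0.0009],[-0.912,0.512,-2.064],1],
    [[0.0281,-0.0085,0.0009],[-0.912,0.512,-2.064],1],
    [[0.0281,-0.0085,0.0009],[-0.912,0.512,-2.064],1],
    [[0.0281,-0.0085,0.0009],[-0.912,0.512,-2.064],1],
    [[0.0281,-0.0085,0.0009],[-0.912,0.512,-2.064],1],
    [[0.0281,-0.0085,0.0009],[-0.912,0.512,-2.064],1],
    [[0.0281,-0.0085,0.0009],[-0.912,0.512,-2.064],1],
    [[0.0281,-0.0085,0.0009],[-0.912,0.512,-2.064],1],
    [[0.0281,-0.0085,0.0009],[-0.912,0.512,-2.064],1],
    [[0.0281,-0.0085,0.0009],[-0.912,0.512,-2.064],1],
    [[0.0281,-0.0085,0.0009],[-0.912,0.512,-2.064],1],
    [[0.0281,-0.0085,0.0009],[-0.912,0.512,-2.064],1],
    [[0.0281,-0.0085,0.0009],[-0.912,0.512,-2.064],1],
    [[0.0281,-0.0085,0.0009],[-0.912,0.512,-2.064],1],
    [[0,0,0],[0,0,0],1],
    [[0,0,0],[0,0,0],1]
  ]
}}

```text
clock: 2.6
tool_pos: [0.5479, 0.1539, 0.1833]
orientation: [[0.133, 0.876, 0.464], [0.991, -0.116, -0.064], [-0.002, 0.468, -0.884]]
wrist_force: [0.0, 0.3, -0.3]
width: 0.0871
gripper_force: 0.0
```

Run:
```python
from h import *
s=manip.sense();C=camera_params("wrist");im=grab_frame("wrist");cv2.imwrite("pics/w1.png",im);np.save("w1.npy",C,allow_pickle=True)
print(C,s["tool_pos"],s["joint_pos"],s["clock"],s["wrist_force"])
g=W((-17,75,105));delta(g+ax*.089,Rring)
for n,p in(("dialtop",W((-30.1,75,129.7))),("ringtop",g+ax*.012),("foot",g-ax*.026)):print(n,proj(C,p))
```

```text
{'fx': 273.0008587497729, 'fy': 273.0008587497729, 'cx': 259.23985687471327, 'cy': 196.82965781410883, 'cam_to_world': array([[ 0.8759, -0.247 ,  0.4145,  0.4851],
       [-0.117 , -0.9421, -0.3142,  0.2315],
       [ 0.4681,  0.2267, -0.8541,  0.3193],
       [ 0.    ,  0.    ,  0.    ,  1.    ]])} [0.5479 0.1539 0.1833] [ 13.5453 -10.3042 120.3598 -14.1206  44.5773  29.0078] 2.6 [ 0.0355  0.3261 -0.2654]
world d [-0.0141  0.0056 -0.0002] tool d [ 0.0036 -0.0131 -0.0067] rotvec deg [-0.0418  0.0888  0.11  ]
dialtop [244.5888 209.7351]
ringtop [245.5505 204.1294]
foot [247.4691 193.3568]
```

View pics/w1.png

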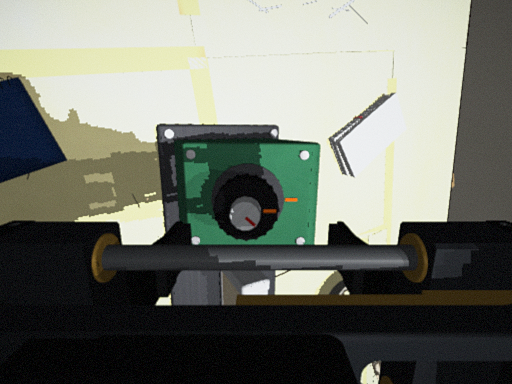

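The wrist view shows the dial at about (246,213) and the black ring around (248,202). The predicted dial position was (244.6,209.7), so the error is about 2 mm. I refine with the blobs.

Run:
```python
from h import *
C=np.load("w1.npy",allow_pickle=True).item();im=cv2.imread("pics/w1.png")
f=im.astype(int);g0=W((-17,75,105))
m=((f.max(2)>75)&(f.max(2)-f.min(2)<30)).astype(np.uint8);k=np.zeros_like(m);k[190:232,225:268]=m[190:232,225:268]
cs=max(cv2.findContours(k,0,2)[0],key=cv2.contourArea);print("dial",cv2.minEnclosingCircle(cv2.convexHull(cs)),cv2.contourArea(cs))
m=(f.max(2)<60).astype(np.uint8);k=np.zeros_like(m);k[155:243,200:300]=m[155:243,200:300]
cs=max(cv2.findContours(k,0,2)[0],key=cv2.contourArea);print("ring",cv2.fitEllipse(cv2.convexHull(cs)),cv2.boundingRect(cs))
# predicted silhouette of ring/dial circles
t=np.linspace(0,2*np.pi,60)
for n,r,h in(("dialtop",13.5,28),("ringtop",29,12),("ringbot",29,-12)):
    q=np.array([proj(C,g0+ax*h/1e3+r/1e3*(np.cos(a)*Rring[:,0]+np.sin(a)*Rring[:,1])) for a in t]);print(n,q.min(0),q.max(0),q.mean(0))
# console top corner/base bolt check
A=cv2.resize(im[140:245,190:300],None,fx=5,fy=5,interpolation=2);cv2.imwrite("pics/w1c.png",A)
```

```text
dial ((244.97116088867188, 214.0673065185547), 16.20745849609375) 609.5
ring ((239.16531372070312, 200.51083374023438), (76.11482238769531, 82.98853302001953), 127.42213439941406) (200, 163, 80, 78)
dialtop [227.6808 193.3663] [261.429  225.6067] [244.5452 209.3523]
ringtop [211.6747 170.5414] [279.3966 235.6197] [245.5411 203.0632]
ringbot [216.0199 166.2908] [277.6161 225.8924] [246.819 196.034]
```

View pics/w1c.png

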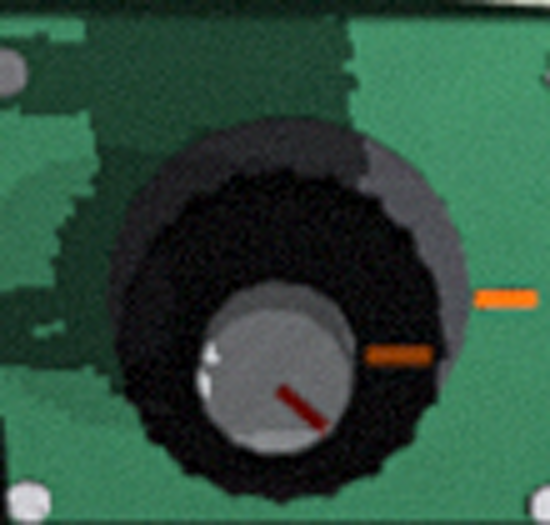

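The dial centre is at about (245,216) and the ring spans x 213–278 with its bottom at y 240. That is about 4 mm toward press −y compared with the prediction, and right in the other direction. I align, descend and close gently.

{"fn": "jog_arm", "kwargs": {
  "plan": [
    [[0,-0.013,0],[0,0,0],1],
    [[0,0,0.018],[0,0,0],1],
    [[0,0,0.018],[0,0,0],1],
    [[0,0,0.018],[0,0,0],1],
    [[0,0,0.018],[0,0,0],1],
    [[0,0,0.018],[0,0,0],1],
    [[0,0,0],[0,0,0],1],
    [[0,0,0],[0,0,0],1]
  ]
}}

```text
clock: 3.32
tool_pos: [0.5792, 0.1465, 0.0979]
orientation: [[0.139, 0.875, 0.463], [0.99, -0.121, -0.067], [-0.003, 0.468, -0.884]]
wrist_force: [-0.7, 0.5, 0.1]
width: 0.0872
gripper_force: 0.0
```

Run:
```python
from h import *
s=manip.sense();g=W((-17,71,105));delta(g-ax*.008,Rring);print(s["wrist_force"],s["wrist_torque"],s["joint_pos"])
```

```text
world d [-0.0003  0.0018  0.    ] tool d [ 0.0018 -0.0005 -0.0003] rotvec deg [-0.1039  0.2067 -0.0752]
[-0.6935  0.5108  0.147 ] [ 0.0306  0.1677 -0.0066] [ 11.806    1.2218 120.0274 -16.9104  33.4633  31.7915]
```

{"fn": "jog_arm", "kwargs": {
  "plan": [
    [[0.0015,0,0],[0,0,0],0.75],
    [[0,0,0],[0,0,0],0.7],
    [[0,0,0],[0,0,0],0.6],
    [[0,0,0],[0,0,0],0.5],
    [[0,0,0],[0,0,0],0.5],
    [[0,0,0],[0,0,0],0.5]
  ],
  "grip_force": 28
}}

```text
clock: 3.82
tool_pos: [0.579, 0.15, 0.0988]
orientation: [[0.136, 0.875, 0.464], [0.991, -0.119, -0.065], [-0.002, 0.469, -0.883]]
wrist_force: [-3.0, 2.5, 12.6]
width: 0.0556
gripper_force: 28.1
```

Run:
```python
from h import *
s=manip.sense();g=W((-17,71,105));delta(g-ax*.008,Rring);print(s["wrist_force"],Rring.T@s["wrist_force"],Rring.T@s["wrist_torque"],s["joint_pos"],s["width"])
```

```text
world d [-0.0001 -0.0016 -0.0008] tool d [-0.0016 -0.0003  0.0008] rotvec deg [-0.0372  0.0891  0.0233]
[-3.0269  2.4938 12.5601] [  2.06     2.9499 -12.6567] [-0.7805  0.3198  0.0638] [ 12.1724   1.219  119.9448 -17.0192  33.5175  32.0938] 0.05557808741987029
```

{"fn": "jog_arm", "kwargs": {
  "plan": [
    [[0,0,0],[0,0,2],0.5],
    [[0,0,0],[0,0,2],0.5],
    [[0,0,0],[0,0,2],0.5],
    [[0,0,0],[0,0,0],0.5]
  ]
}}

```text
clock: 4.15
tool_pos: [0.5792, 0.15, 0.0989]
orientation: [[0.228, 0.856, 0.465], [0.973, -0.223, -0.065], [0.048, 0.467, -0.883]]
wrist_force: [-6.1, 1.1, 4.8]
width: 0.0554
gripper_force: 28.0
```

Run:
```python
from h import *
s=manip.sense();g=W((-17,71,105));delta(g-ax*.008,Rring);print(Rring.T@s["wrist_force"],s["orientation"].T@s["wrist_torque"],s["joint_efforts"],s["width"])
```

```text
world d [-0.0003 -0.0017 -0.001 ] tool d [-0.0017 -0.0004  0.0008] rotvec deg [-0.0092  0.0902 -6.0347]
[ 0.2987 -3.1865 -7.1389] [ 0.8704 -0.169   0.0707] [ -1.1177 -33.9521 -35.1731  -1.031   -3.0574   0.4527] 0.055428836709216216
```

{"fn": "jog_arm", "kwargs": {
  "plan": [
    [[0,0,0],[0,0,3],0.5],
    [[0,0,0],[0,0,3],0.5],
    [[0,0,0],[0,0,3],0.5],
    [[0,0,0],[0,0,0],0.5]
  ]
}}

```text
clock: 4.48
tool_pos: [0.5795, 0.1499, 0.0991]
orientation: [[0.359, 0.809, 0.465], [0.926, -0.373, -0.065], [0.12, 0.454, -0.883]]
wrist_force: [-5.7, 0.2, 6.0]
width: 0.0553
gripper_force: 28.0
```

Run:
```python
from h import *
s=manip.sense();g=W((-17,71,105));delta(g-ax*.008,Rring);print(Rring.T@s["wrist_force"],s["orientation"].T@s["wrist_torque"],s["joint_efforts"],s["width"])
cv2.imwrite("pics/s2.png",cv2.resize(grab_frame("side")[150:270,200:320],None,fx=4,fy=4,interpolation=2))
```

```text
world d [-0.0006 -0.0015 -0.0012] tool d [-0.0018 -0.0005  0.0009] rotvec deg [  0.0291   0.0858 -15.0271]
[-0.5859 -2.2077 -7.9229] [ 0.7715 -0.3037  0.0176] [ -0.8074 -33.676  -34.818   -0.9424  -3.0034   0.7136] 0.0552707076915545
```

{"fn": "jog_arm", "kwargs": {
  "plan": [
    [[0,0,0],[0,0,4],0.5],
    [[0,0,0],[0,0,4],0.5],
    [[0,0,0],[0,0,4],0.5],
    [[0,0,0],[0,0,4],0.5],
    [[0,0,0],[0,0,4],0.5],
    [[0,0,0],[0,0,4],0.5],
    [[0,0,0],[0,0,0],0.5]
  ]
}}

```text
clock: 5.12
tool_pos: [0.5801, 0.1495, 0.0995]
orientation: [[0.656, 0.593, 0.466], [0.694, -0.717, -0.066], [0.295, 0.367, -0.882]]
wrist_force: [-2.7, -3.4, 5.5]
width: 0.0553
gripper_force: 28.0
```

Run:
```python
from h import *
s=manip.sense();g=W((-17,71,105));delta(g-ax*.008,Rring);print(Rring.T@s["wrist_force"],s["orientation"].T@s["wrist_torque"],s["joint_efforts"],s["joint_pos"],s["width"])
b=cv2.imread("pics/side.png")
a=cv2.resize(grab_frame("side")[150:260,220:300],(400,550),interpolation=2)
cv2.imwrite("pics/s3.png",np.hstack([cv2.resize(b[150:260,220:300],(400,550),interpolation=2),a]))
```

```text
world d [-0.0012 -0.0011 -0.0015] tool d [-0.002  -0.0005  0.0009] rotvec deg [  0.1133   0.0754 -39.008 ]
[-3.6962  0.6315 -5.9195] [ 0.061  -0.5628  0.037 ] [  1.3402 -33.4404 -33.8481  -0.3411  -2.7657   0.9552] [ 12.1169   1.2311 119.8808 -17.0964  33.4634  71.1322] 0.055296663956990025
```

View pics/s3.png

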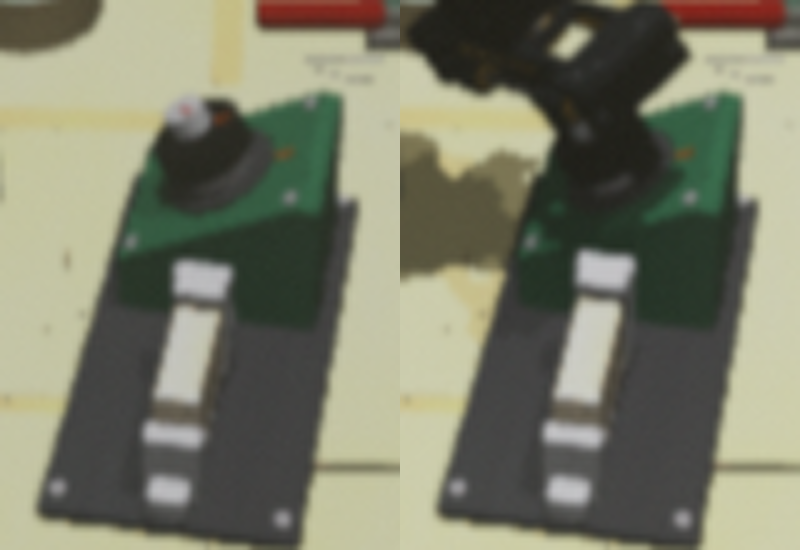

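The moving jaw has visibly retreated: its top edge moved from row 262 to 252 in the crop, with the pack unmoved. So +z is the free way, and I continue to about 71°.

{"fn": "jog_arm", "kwargs": {
  "plan": [
    [[0,0,0],[0,0,4],0.5],
    [[0,0,0],[0,0,4],0.5],
    [[0,0,0],[0,0,4],0.5],
    [[0,0,0],[0,0,4],0.5],
    [[0,0,0],[0,0,4],0.5],
    [[0,0,0],[0,0,4],0.5],
    [[0,0,0],[0,0,4],0.5],
    [[0,0,0],[0,0,4],0.5],
    [[0,0,0],[0,0,0],0.5],
    [[0,0,0],[0,0,0],0.5]
  ]
}}

```text
clock: 6.0
tool_pos: [0.5806, 0.1485, 0.0998]
orientation: [[0.87, 0.158, 0.467], [0.213, -0.975, -0.067], [0.444, 0.158, -0.882]]
wrist_force: [-1.6, -7.6, 5.7]
width: 0.0558
gripper_force: 28.0
```

{"fn": "jog_arm", "kwargs": {
  "plan": [
    [[0,0,0],[0,0,0],0.75],
    [[0,0,0],[0,0,0],1],
    [[0,0,0],[0,0,0],1],
    [[0,0,0],[0,0,0],1],
    [[0,0,0],[0,0,0],1],
    [[0,0,-0.015],[0,0,0],1],
    [[0,0,-0.02],[0,0,0],1],
    [[0,0,-0.02],[0,0,0],1],
    [[0,0,-0.02],[0,0,0],1],
    [[0,0,-0.02],[0,0,0],1],
    [[0,0,-0.02],[0,0,0],1],
    [[0,0,0],[0,0,0],1]
  ]
}}

```text
clock: 7.0
tool_pos: [0.5273, 0.1584, 0.2047]
orientation: [[0.868, 0.157, 0.471], [0.211, -0.976, -0.063], [0.449, 0.154, -0.88]]
wrist_force: [0.8, 0.0, 1.0]
width: 0.0869
gripper_force: 0.0
```

Run:
```python
from h import *
s=manip.sense();print(s["joint_pos"],s["wrist_force"])
a=grab_frame("side");t=grab_frame("top");cv2.imwrite("pics/s4f.png",a);cv2.imwrite("pics/t4f.png",t)
cv2.imwrite("pics/s4.png",np.hstack([cv2.resize(a[150:260,220:300],(400,550),interpolation=2),cv2.resize(t[180:220,260:315],(400,290),interpolation=2)[[i*290//550 for i in range(550)]]]))
```

```text
[ 14.8781 -14.8134 121.7662 -14.3015  47.4395 100.9146] [0.804  0.0266 0.98  ]
```

View pics/s4.png

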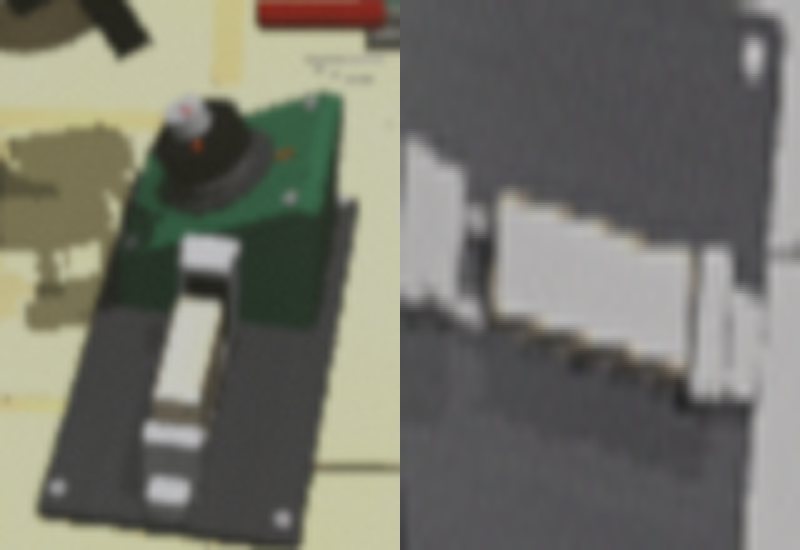

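The jaw is clear, with a dark gap at the pack's console end. The pack-top corners in the top view are about (273.1,194), (300.6,198), (299.6,207.1) and (272.7,203.1). In the side view they are about (255,209.4), (264.4,209.4), (261.4,231) and (251.4,230.4).

Run:
```python
from h import *
P=camera_params("top");S=camera_params("side")
for C,q in((P,[(273.1,194),(300.6,198),(299.6,207.1),(272.7,203.1)]),(S,[(255,209.4),(264.4,209.4),(261.4,231),(251.4,230.4)])):
    q=np.array([onz(C,u,.08) for u in q]);print(q.mean(0),((q.mean(0)-O)@Rp*1000).round(1),[np.linalg.norm(q[i]-q[i-1]).round(3) for i in range(4)]);e=q[0]+q[3]-q[1]-q[2];print("yaw",np.degrees(np.arctan2(-e[0],e[1])))
c=np.array([.585,.02,0])
xp,yp=Rp[:,0],Rp[:,1]
R=np.c_[np.cross(-xp*0+ -xp,[0,0,-1]),-xp,[0,0,-1]]
R2=np.c_[np.cross(xp,[0,0,-1]),xp,[0,0,-1]]
for r in(R,R2):delta(c+[0,0,.20],r)
```

```text
[0.571  0.0036 0.08  ] [ -1.5 -73.5  80. ] [np.float64(0.026), np.float64(0.079), np.float64(0.026), np.float64(0.078)]
yaw -7.147758932060053
[ 0.5744 -0.0021  0.08  ] [  2.7 -78.6  80. ] [np.float64(0.081), np.float64(0.027), np.float64(0.083), np.float64(0.027)]
yaw 89.70969580686335
world d [ 0.0584 -0.1377 -0.0011] tool d [0.0213 0.1433 0.0371] rotvec deg [-19.0058 -26.7267 106.5545]
world d [ 0.0584 -0.1377 -0.0011] tool d [0.0213 0.1433 0.0371] rotvec deg [ 24.442  -17.381  -69.4365]
```

```bash
cat >> h.py <<'E'
xp=Rp[:,0]
Rpk=np.c_[np.cross(xp,[0,0,-1]),xp,[0,0,-1]]
def sim(v,w,n):
    s=manip.sense();p=s["tool_pos"];R=s["orientation"]
    for i in range(n):
        p=p+R@np.array(v);R=R@Ro.from_rotvec(np.radians(w)).as_matrix()
        if i%4==3:print(i,p,R[:,2])
    print(p,np.degrees(Ro.from_matrix(R.T@Rpk).as_rotvec()))
E
python3 - <<'E'
from h import *
T=np.array([.572,.001,.20])
s=manip.sense();n=16
w=np.degrees(Ro.from_matrix(s["orientation"].T@Rpk).as_rotvec())/n
twist(T,Rpk,n)
A=np.eye(4);A[:3,:3]=s["orientation"];A[:3,3]=s["tool_pos"];B=np.eye(4);B[:3,:3]=Rpk;B[:3,3]=T
v=logm(np.linalg.inv(A)@B).real[:3,3]/n
sim(v.round(4),w.round(2),n);print(v.round(4),w.round(2))
E
```

```text
per row 16 [-0.0056  0.0093  0.0001] [ 1.5276 -1.0863 -4.3398]
3 [0.5178 0.1154 0.1979] [ 0.3696  0.0082 -0.9291]
7 [0.5218 0.0724 0.1976] [ 0.2503  0.045  -0.9671]
11 [0.5385 0.0325 0.1986] [ 0.1221  0.0421 -0.9916]
15 [ 0.5665 -0.0005  0.1992] [-0.0011 -0.0003 -1.    ]
[ 0.5665 -0.0005  0.1992] [-0.0608  0.0258  0.0038]
[-0.0056  0.0093  0.0001] [ 1.53 -1.09 -4.34]
```

{"fn": "jog_arm", "kwargs": {
  "plan": [
    [[-0.0056,0.0093,0.0001],[1.53,-1.09,-4.34],1],
    [[-0.0056,0.0093,0.0001],[1.53,-1.09,-4.34],1],
    [[-0.0056,0.0093,0.0001],[1.53,-1.09,-4.34],1],
    [[-0.0056,0.0093,0.0001],[1.53,-1.09,-4.34],1],
    [[-0.0056,0.0093,0.0001],[1.53,-1.09,-4.34],1],
    [[-0.0056,0.0093,0.0001],[1.53,-1.09,-4.34],1],
    [[-0.0056,0.0093,0.0001],[1.53,-1.09,-4.34],1],
    [[-0.0056,0.0093,0.0001],[1.53,-1.09,-4.34],1],
    [[-0.0056,0.0093,0.0001],[1.53,-1.09,-4.34],1],
    [[-0.0056,0.0093,0.0001],[1.53,-1.09,-4.34],1],
    [[-0.0056,0.0093,0.0001],[1.53,-1.09,-4.34],1],
    [[-0.0056,0.0093,0.0001],[1.53,-1.09,-4.34],1],
    [[-0.0056,0.0093,0.0001],[1.53,-1.09,-4.34],1],
    [[-0.0056,0.0093,0.0001],[1.53,-1.09,-4.34],1],
    [[-0.0056,0.0093,0.0001],[1.53,-1.09,-4.34],1],
    [[-0.0056,0.0093,0.0001],[1.53,-1.09,-4.34],1],
    [[0,0.0055,0],[0,0,0],1],
    [[0,0,0],[0,0,0],1]
  ]
}}

```text
clock: 8.6
tool_pos: [0.5718, -0.002, 0.1963]
orientation: [[0.139, 0.99, -0.005], [0.99, -0.139, 0.0], [-0.001, -0.005, -1.0]]
wrist_force: [0.3, -0.4, -0.3]
width: 0.0872
gripper_force: 0.0
```

Run:
```python
from h import *
delta(np.array([.572,.001,.045]),Rpk)
C=camera_params("wrist");im=grab_frame("wrist");cv2.imwrite("pics/w2.png",im);np.save("w2.npy",C,allow_pickle=True)
print(C["cam_to_world"],manip.sense()["joint_pos"],proj(C,[.572,.001,.08]))
```

```text
world d [ 0.0002  0.003  -0.1513] tool d [0.0031 0.0005 0.1513] rotvec deg [-0.2849  0.039  -0.2113]
[[ 0.9902 -0.134  -0.0404  0.5817]
 [-0.1399 -0.9577 -0.2513  0.0656]
 [-0.005   0.2545 -0.9671  0.3504]
 [ 0.      0.      0.      1.    ]] [-8.0569  7.041  97.5123 -0.0329 75.7382 -0.047 ] [259.9828 191.3296]
```

View pics/w2.png

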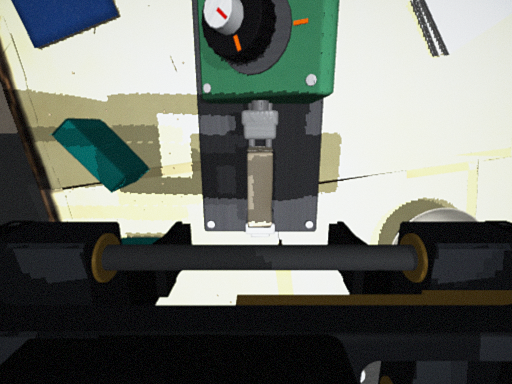

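The wrist view shows the pack top at x 246–273 and y 151–223, centred at about (259.7,187). That is 4 mm toward +y of the guess and centred in x. I descend with +7 mm along tool x and grasp.

{"fn": "jog_arm", "kwargs": {
  "plan": [
    [[0.006,0,0.015],[-0.3,0,-0.2],1],
    [[0,0,0.025],[0,0,0],1],
    [[0,0,0.025],[0,0,0],1],
    [[0,0,0.025],[0,0,0],1],
    [[0,0,0.025],[0,0,0],1],
    [[0,0,0.02],[0,0,0],1],
    [[0,0,0.015],[0,0,0],1],
    [[0,0,0],[0,0,0],1],
    [[0,0,0],[0,0,0],0.6],
    [[0,0,0],[0,0,0],0.4],
    [[0,0,0],[0,0,0],0.2],
    [[0,0,0],[0,0,0],0.2],
    [[0,0,0],[0,0,0],0.1],
    [[0,0,0],[0,0,0],0.1],
    [[0,0,0],[0,0,0],0.1],
    [[0,0,0],[0,0,0],0.1]
  ],
  "grip_force": 20
}}

```text
clock: 9.98
tool_pos: [0.5725, 0.004, 0.0486]
orientation: [[0.133, 0.991, 0.002], [0.991, -0.133, -0.001], [-0.001, 0.002, -1.0]]
wrist_force: [0.6, -0.4, -0.1]
width: 0.0415
gripper_force: 0.0
```

{"fn": "jog_arm", "kwargs": {
  "plan": [
    [[0,0,0],[0,0,0],0.1],
    [[0,0,0],[0,0,0],0.1],
    [[0,0,0],[0,0,0],0.1],
    [[0,0,0],[0,0,0],0.1],
    [[0,0,0],[0,0,0],0.1],
    [[0,0,0],[0,0,0],0.1]
  ]
}}

```text
clock: 10.48
tool_pos: [0.5723, 0.004, 0.0483]
orientation: [[0.133, 0.991, 0.002], [0.991, -0.133, -0.001], [-0.001, 0.002, -1.0]]
wrist_force: [-0.4, 0.7, 0.5]
width: 0.0263
gripper_force: 20.0
```

Grasped at 26.3 mm and 20 N. I lift, then carry to the pad.

{"fn": "jog_arm", "kwargs": {
  "plan": [
    [[0,0,-0.005],[0,0,0],0.1],
    [[0,0,-0.01],[0,0,0],0.1],
    [[0,0,-0.015],[0,0,0],0.1],
    [[0,0,-0.02],[0,0,0],0.1],
    [[0,0,-0.02],[0,0,0],0.1],
    [[0,0,-0.02],[0,0,0],0.1],
    [[0,0,-0.02],[0,0,0],0.1],
    [[0,0,-0.015],[0,0,0],0.1],
    [[0,0,0],[0,0,0],0.1],
    [[0,0,0],[0,0,0],0.1]
  ]
}}

```text
clock: 11.32
tool_pos: [0.5729, 0.0041, 0.1749]
orientation: [[0.133, 0.991, 0.005], [0.991, -0.133, -0.002], [-0.001, 0.005, -1.0]]
wrist_force: [0.9, 0.1, -1.9]
width: 0.0267
gripper_force: 20.0
```

{"fn": "jog_arm", "kwargs": {
  "plan": [
    [[-0.01,-0.0024,0],[0,0,0],0.1],
    [[-0.018,-0.0043,0],[0,0,0],0.1],
    [[-0.018,-0.0043,0],[0,0,0],0.1],
    [[-0.018,-0.0043,0],[0,0,0],0.1],
    [[-0.018,-0.0043,0],[0,0,0],0.1],
    [[-0.018,-0.0043,0],[0,0,0],0.1],
    [[-0.018,-0.0043,0],[0,0,0],0.1],
    [[-0.018,-0.0043,0],[0,0,0],0.1],
    [[-0.018,-0.0043,0],[0,0,0],0.1],
    [[-0.018,-0.0043,0],[0,0,0],0.1],
    [[-0.018,-0.0043,0],[0,0,0],0.1],
    [[-0.018,-0.0043,0],[0,0,0],0.1],
    [[-0.018,-0.0043,0],[0,0,0],0.1],
    [[-0.018,-0.0043,0],[0,0,0],0.1],
    [[-0.018,-0.0043,0],[0,0,0],0.1],
    [[-0.006,-0.0014,0],[0,0,0],0.1],
    [[0,0,0],[0,0,0],0.1],
    [[0,0,0],[0,0,0],0.1]
  ]
}}

```text
clock: 12.82
tool_pos: [0.4724, -0.2525, 0.1726]
orientation: [[0.134, 0.991, 0.001], [0.991, -0.134, 0.0], [0.0, 0.001, -1.0]]
wrist_force: [0.6, -0.5, -1.5]
width: 0.0264
gripper_force: 20.0
```

Run:
```python
from h import *
s=manip.sense();print(s["gripper_force"],s["width"])
delta(np.array([.4735,-.2525,.0475]),Rpk)
S=camera_params("side");a=grab_frame("side");b=grab_frame("top")
cv2.imwrite("pics/s5.png",np.hstack([cv2.resize(a[210:350,130:330],(440,308)),cv2.resize(b[170:290,290:430],(359,308))]))
```

```text
19.983089715242386 0.026395625671798182
world d [ 0.0011  0.     -0.1251] tool d [0.0002 0.001  0.1251] rotvec deg [ 0.0399 -0.0102  0.0851]
```

View pics/s5.png

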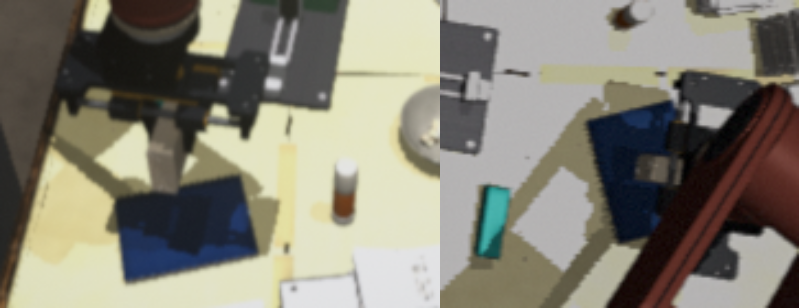

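The pack hangs upright in the fingers over the pad, and the glue stick is well clear. I lower it.

{"fn": "jog_arm", "kwargs": {
  "plan": [
    [[0,0,0.01],[0,0,0],0.1],
    [[0,0,0.02],[0,0,0],0.1],
    [[0,0,0.02],[0,0,0],0.1],
    [[0,0,0.02],[0,0,0],0.1],
    [[0,0,0.02],[0,0,0],0.1],
    [[0,0,0.015],[0,0,0],0.1],
    [[0,0,0.01],[0,0,0],0.1],
    [[0,0,0.004],[0,0,0],0.1],
    [[0,0,0.002],[0,0,0],0.1],
    [[0,0,0],[0,0,0],0.1],
    [[0,0,0],[0,0,0],0.1],
    [[0,0,0],[0,0,0],0.1]
  ]
}}

```text
clock: 13.92
tool_pos: [0.474, -0.2536, 0.0537]
orientation: [[0.133, 0.991, 0.004], [0.991, -0.133, -0.003], [-0.002, 0.004, -1.0]]
wrist_force: [1.0, 0.3, -1.1]
width: 0.0263
gripper_force: 20.0
```

{"fn": "jog_arm", "kwargs": {
  "plan": [
    [[0,0,0.002],[0,0,0],0.1],
    [[0,0,0.002],[0,0,0],0.1],
    [[0,0,0.001],[0,0,0],0.1],
    [[0,0,0],[0,0,0],0.1],
    [[0,0,0],[0,0,0],0.1]
  ]
}}

```text
clock: 14.33
tool_pos: [0.4732, -0.2531, 0.0475]
orientation: [[0.133, 0.991, 0.002], [0.991, -0.133, -0.001], [-0.001, 0.002, -1.0]]
wrist_force: [-0.9, 0.2, -1.0]
width: 0.0262
gripper_force: 20.0
```

{"fn": "jog_arm", "kwargs": {
  "plan": [
    [[0,0,0.001],[0,0,0],0.1],
    [[0,0,0],[0,0,0],0.1],
    [[0,0,0],[0,0,0],0.1]
  ]
}}

```text
clock: 14.58
tool_pos: [0.4734, -0.2532, 0.0471]
orientation: [[0.133, 0.991, 0.002], [0.991, -0.133, -0.002], [-0.001, 0.002, -1.0]]
wrist_force: [-2.1, 1.7, 4.5]
width: 0.0263
gripper_force: 20.0
```

Contact (+4.5 N) at the expected height. I release, let it settle, and withdraw.

{"fn": "jog_arm", "kwargs": {
  "plan": [
    [[0,0,0],[0,0,0],0.35],
    [[0,0,0],[0,0,0],0.5],
    [[0,0,0],[0,0,0],0.7],
    [[0,0,0],[0,0,0],0.9],
    [[0,0,0],[0,0,0],0.9],
    [[0,0,0],[0,0,0],0.9],
    [[0,0,-0.01],[0,0,0],0.9],
    [[0,0,-0.02],[0,0,0],0.9],
    [[0,0,-0.025],[0,0,0],0.9],
    [[0,0,-0.025],[0,0,0],0.9],
    [[0,0,-0.025],[0,0,0],0.9],
    [[0,0,-0.025],[0,0,0],0.9],
    [[0,0,-0.025],[0,0,0],0.9],
    [[0,0,0],[0,0,0],0.9],
    [[0,0,0],[0,0,0],0.9]
  ]
}}

```text
clock: 15.83
tool_pos: [0.4741, -0.2537, 0.2043]
orientation: [[0.133, 0.991, 0.006], [0.991, -0.133, -0.004], [-0.003, 0.006, -1.0]]
wrist_force: [-0.6, -0.4, -1.1]
width: 0.0784
gripper_force: 0.0
```

Run:
```python
from h import *
a=grab_frame("side");w=grab_frame("wrist")
cv2.imwrite("pics/s6.png",np.hstack([cv2.resize(a[150:350,130:330],(400,400)),cv2.resize(w,(400,300))[[min(i,299) for i in range(400)]]]))
```

```text
(no output)
```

View pics/s6.png

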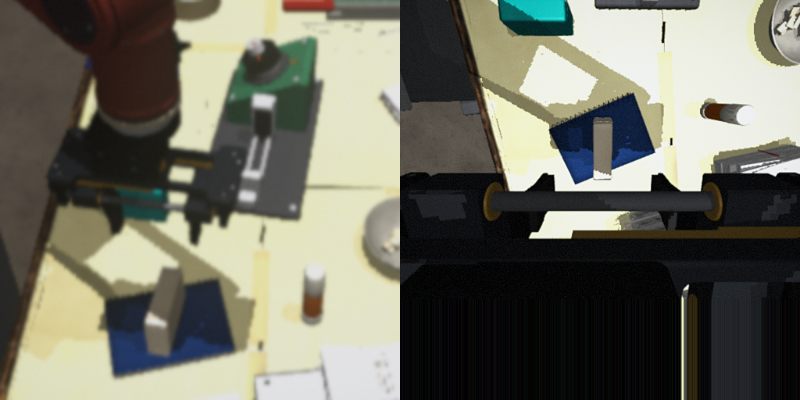

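The pack stands upright in the middle of the pad, the jaw is open and the gripper is clear, so I hand it in.

```bash
python3 -c "
from plant import manip
print(manip.job_done())"
```

```text
the job is handed in; nothing more can be done
None
```

I turned the ring its free way until the jaw stood open, stood the pack upright in the middle of the large blue pad with the jaw left open, and handed the job in at about 16 s; the final pictures showed nothing else pushed, but the hand-in gave no verdict.

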